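Clip the yellow pull handle onto the release hook

TASK

Take the yellow pull handle out of the black stand and clip its steel link into the upturned snap hook: press the link's bottom bar down on the orange sprung gate until it has gone past the gate and the gate has snapped shut above it, then let go so that the handle stays caught on the closed hook. Leave the red and blue handles standing where they are.

Things in the scene. Friction and masses are not known exactly. Their poses are not given: they have to be found in the camera images.
- hook: Fixed snap hook: a U of steel strip 24 mm wide (y), 6 thick, mouth up, on a 150 x 110 x 10 mm plate. Origin: centre of the plate's underside, z up. U in the x-z plane: back strip at x=-31 mm, nose strip at x=+31, inner faces 56 apart, inner bottom at z=43. From z=116 both flare outward to tips at z=142, x=-38 and +44.
- gate (a joint): Orange bar across the mouth, 52 x 16 x 6 mm, hinged at x=-26, z=112 mm of the hook frame; tip 2 mm short of the nose. 0 = shut (level, top at z=115), positive = tip pressed down into the hook (rad, to 1.4). A light spring (1 N at the tip, 3 N wide open) shuts it.
- mouth (a point): Place to press, on top of the shut gate: x=+8, y=0, z=115 mm of the hook frame, axes as the hook's. A bar lying along y, pressed straight down within 14 mm of here in x, slides off the gate's tip before its centre is down to z=58 mm; the gate then swings up over it, through the link.
- eye (a point): Middle of the space inside the hook under the gate, in the hook frame at x = 0, y = 0, z = 70 mm.
- yellow_pull: Loose handle, about 120 g: oblong link of 8 mm steel bar below a yellow grip, upright in the stand. Origin: lowest point, under the link's bottom bar; z up, x thin way, y wide way. Link 68 mm wide (inside 52), open from z=8 to 96 mm. Grip 16 (x) x 66 (y) mm, z=102 to 146: hold it across x. To clip it, its y lies along the hook's y, either way round.
- link_bar (a point): Middle of the yellow handle's link bottom bar, on the bar's centre line, 4 mm above the handle's origin.
- grip (a point): Place to hold the yellow handle: in the grip, 126 mm above the handle's origin.
- stand: Fixed black stand 70 (x) x 270 (y) mm with one slot 10 mm wide along its y; slot floor 8 mm and walls' tops 38 mm above the bench. The handles stand in the slot 86 mm apart. Origin: centre of its underside.
- red_pull: The same handle with a red grip: leave it alone.
- blue_pull: The same handle with a blue grip: leave it alone.
Things that resemble listed ones, but are neither listed nor needed, are in the scene too. Leave any white look-alike of the yellow_pull alone.

How it is judged:
By the outcome, as a careful person would: the job done as asked, in the order asked, and still so for the second after the job is handed in, with the robot touching nothing.
It also fails if it takes over 42 s, if anything falls off the work surface, if the arm or the gripper's body presses on something with over 40 N, if the wrist force passes 120 N, or if a joint passes its speed limit or range.

ROBOT

A 6-joint arm with a two-finger parallel gripper is mounted at the origin on the work surface. World frame = base frame: x ahead of the robot, y to its left, z up, the work surface at z = 0. Lengths are in m, angles in rad, forces in N, time in s.
With the tool pointing down it reaches from about 0.325 to 0.85 m from the base axis. Payload 15.5 kg.
Tool frame: the origin (TCP) lies at the very end of the fingers, on their centre line; the grasp point (between the pads) lies 19 mm behind it; z points along the fingers, y is the line along which they close (so a half turn about z gives the same grasp; the last joint's range is limited). The gripper opens to 91 mm and grips with 3 to 60 N. Pads are 32 mm wide; open, the fingers measure 118 mm over their backs; the gripper's body (76 mm by 178 mm) begins 60 mm behind the grasp point.
Start: joints at [-1.216, 0.494, 1.345, -0, 1.302, -0.096], TCP at [0.272, -0.563, 0.214] pointing down, gripper open.
Joint ranges: [-2.91, 2.91], [-0.82, 2.16], [0.22, 2.67], [-1.22, 4.37], [0.12, 2.79], [-3.08, 3.08]. Speed limits (rad/s): [1.89, 1.89, 2.57, 3.01, 3.01, 3.01].

INTERFACE

Orientations are given as a unit quaternion [w, x, y, z].
In Python, from cell import readout, optics, hand_in gives the robot as it stands. The module is installed in compiled form; this text tells all that it offers.
- The arm moves only by the shell command python3 -m inch 'ROWS' [FORCE]. ROWS is JSON, a list of rows, each a list of 5 numbers: the shift along the tool's x, y, z in cm, then the turn about the tool's z in rad, then the closure, from -1 (fully open) to 1 (shut). In form: [[x, y, z, yaw, claw], ...]. A call has 1 to 5 rows; each row is the pose to reach, as a shift and turn from the pose commanded when the call began, along the tool's axes at that moment; what a row does not reach only later rows make up. A row lasts 1/8 s, in which the tool goes at most 62.5 mm and 10.7 degrees, less where a joint would pass 70% of its speed; a pose out of reach is approached as far as the arm can. A call with a gripper value outside its range is refused whole. The fingers move at their own pace and stop on an object; FORCE is the grip in N (left out, the last holds). Time passes only in rows, so rows that repeat a pose let the fingers close. It gives the time, the measured TCP pose, the force, the opening and the grip force at its end, in the units of the state.
- readout.sense(): the state, without advancing time (a new reading comes with each control period).
- optics.read_camera(name): name is "scene" or "top" or "wrist"; returns (picture, depth): 384x512x3 uint8, red, green, blue; 384x512 float32, m along the optical axis (not along the pixel's ray), 0 where there is no reading.
- optics.camera_params(name): a dict with "mtx" (3x3 intrinsics, pixels), "world_to_cam" (4x4, takes a point from world to camera coordinates); the wrist camera has in their place "hand_eye" (4x4, takes a point from camera to tool coordinates, whose origin is the TCP and whose axes are the flange's). Camera axes: x right, y up, looking along -z (the intrinsics and any distortion apply to the point x, -y, -z); pixel columns grow to the right and rows downward; lengths in m; the calibration is good to about 2 mm. The wrist camera is an equidistant fisheye: a pixel r from the principal point sees the ray r / f radians off the axis. A picture is of the moment at which its call begins: read the wrist's pose just before it. camera_params takes no time and is no camera call.
- hand_in(): hands the job in; it is judged then, once.
The state is a dict: "t": time; "q": joint angles; "joint_velocities": joint speeds; "tau": joint torques, N m; "tcp_pos": TCP position; "tool_rot": TCP orientation; "ft_force": force on the tool from outside, world axes, zero at the start; "moment": the same for the moment, N m; "opening": opening from 0.0 (shut) to 1.0 (fully open); "gripper_force": force on a finger pad.
Only numpy, scipy, OpenCV 4.12 (cv2) and the standard library are available. Lean on these libraries where they do the work, as an engineer would, in place of code of your own. Each camera call takes 0.05 s, during which the arm holds its last target. There are 200 camera calls.

## Working session

There is one attempt and no reset: what is moved stays moved. The work goes in short steps, Python scripts to look and compute and a shell command to move; the robot and the scene stay as the last step left them, time stands still between calls to the robot, and variables do not carry over. Pictures are saved under pics/ and viewed, at most 10 in all, crops included, and the job is handed in when it is done.

```bash
mkdir -p pics; cat > h.py <<'E'
import numpy as np, cv2
from cell import readout, optics
def grab(n):
    s=readout.sense(); im,d=optics.read_camera(n); return s,im,d,optics.camera_params(n)
def save(p,im): cv2.imwrite(p,im[:,:,::-1])
E
python3 - <<'E'
from h import *
for n in ("scene","top"):
    s,im,d,p=grab(n); save(f"pics/{n}1.png",im); np.savez(f"{n}1.npz",im=im,d=d)
    print(n,p)
print(optics.camera_params("wrist")); print(readout.sense())
a=cv2.imread("pics/scene1.png");b=cv2.imread("pics/top1.png")
cv2.imwrite("pics/both.png",cv2.resize(np.hstack([a,b]),(800,300)))
E
```

```text
scene {'mtx': array([[380.12329922,   0.        , 257.50345149],
       [  0.        , 380.12329922, 191.96441075],
       [  0.        ,   0.        ,   1.        ]]), 'world_to_cam': array([[ 0.78065129,  0.62484325,  0.01242924, -0.39403039],
       [-0.38271795,  0.46223904,  0.79991377,  0.1302111 ],
       [ 0.49407543, -0.6292106 ,  0.59998623, -1.22418314],
       [ 0.        ,  0.        ,  0.        ,  1.        ]])}
top {'mtx': array([[360.47439535,   0.        , 259.00200649],
       [  0.        , 360.47439535, 188.37368203],
       [  0.        ,   0.        ,   1.        ]]), 'world_to_cam': array([[ 0.00133966, -0.99962996,  0.02716883, -0.04476459],
       [ 0.98984438,  0.00518759,  0.14206053, -0.53299829],
       [-0.14214891,  0.0267026 ,  0.98948505, -0.89043003],
       [ 0.        ,  0.        ,  0.        ,  1.        ]])}
{'mtx': array([[297.31863964,   0.        , 254.41083885],
       [  0.        , 297.31863964, 189.89870465],
       [  0.        ,   0.        ,   1.        ]]), 'hand_eye': array([[-2.85137091e-04,  9.56351241e-01,  2.92219475e-01,
      
[... 292 characters left out ...]
 array([-1.21551515e+00,  4.94144452e-01,  1.34606761e+00, -4.78283838e-06,
        1.30250072e+00, -9.54838822e-02]), 'joint_velocities': array([-1.12476131e-03,  4.22313793e-04, -4.79502946e-04, -4.10278067e-05,
       -1.29978605e-04,  2.05989751e-03]), 'tau': array([ 1.23614933e-03, -8.80242562e+01, -3.82544768e+01,  7.05537549e-02,
        4.83270606e-02, -6.64484310e-05]), 'tcp_pos': array([ 0.27217429, -0.56224244,  0.21338387]), 'tool_rot': array([-5.55048782e-04,  9.74708396e-01,  2.23479818e-01, -7.48334706e-05]), 'ft_force': array([-0.79508819,  0.71552513,  0.36725461]), 'moment': array([ 0.0067321 , -0.02019719,  0.00067363]), 'gripper_force': 0.0, 'opening': 0.9984135960007611}
```

View pics/scene1.png

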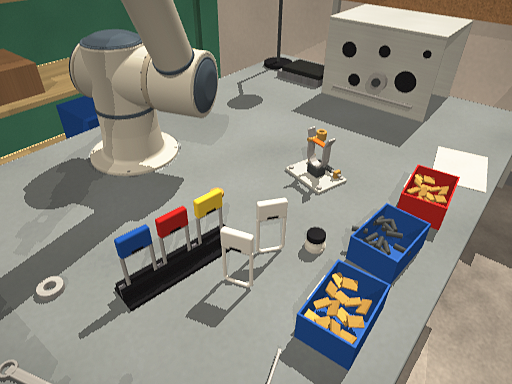

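View pics/top1.png

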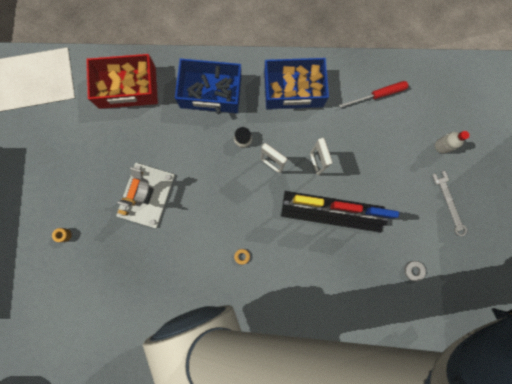

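The scene view shows the stand with blue (133,241), red (172,221) and yellow (208,203), and the hook at (318,160). The top view shows yellow at (309,200), the hook at about (143,195) and two white look-alikes at (275,157) and (320,155).

```bash
cat >> h.py <<'E'
def ray(p,uv):
    M=p["world_to_cam"];K=p["mtx"];R=M[:3,:3]
    uv=np.atleast_2d(uv).astype(float)
    c=np.c_[(uv[:,0]-K[0,2])/K[0,0],-(uv[:,1]-K[1,2])/K[1,1],-np.ones(len(uv))]
    return -R.T@M[:3,3], c@R
def onplane(p,uv,z):
    o,d=ray(p,uv); return o+d*((z-o[2])/d[:,2])[:,None]
def cloud(p,m,d):
    v,u=np.nonzero(m&(d>0)); o,r=ray(p,np.c_[u,v]); return o+r*d[v,u][:,None]
def tri(p1,a,p2,b):
    o1,d1=ray(p1,a);o2,d2=ray(p2,b);d1=d1[0];d2=d2[0]
    k=np.linalg.lstsq(np.c_[d1,-d2],o2-o1,rcond=None)[0]
    x,y=o1+k[0]*d1,o2+k[1]*d2; return (x+y)/2,np.linalg.norm(x-y)
E
python3 - <<'E'
from h import *
P={n:optics.camera_params(n) for n in("scene","top")}
D={n:np.load(f"{n}1.npz") for n in P}
box={"yellow":{"scene":(185,180,235,225),"top":(285,185,335,212)},"gate":{"scene":(295,120,335,160),"top":(110,165,165,225)}}
for k in box:
    for n in P:
        im,d=D[n]["im"],D[n]["d"]
        hsv=cv2.cvtColor(im,cv2.COLOR_RGB2HSV); lo,hi=((22,32) if k=="yellow" else (5,19))
        m=(hsv[...,0]>=lo)&(hsv[...,0]<=hi)&(hsv[...,1]>140)&(hsv[...,2]>90)
        b=box[k]; w=np.zeros_like(m); w[b[1]:b[3],b[0]:b[2]]=1; m&=w
        nc,lab,st,ce=cv2.connectedComponentsWithStats(m.astype(np.uint8))
        for i in range(1,nc):
            if st[i,4]<12: continue
            c=cloud(P[n],lab==i,d); t=c[c[:,2]>c[:,2].max()-.012]
            r=cv2.minAreaRect((t[:,:2]*1000).astype(np.float32))
            print(k,n,st[i],ce[i].round(1),"zmax",c[:,2].max().round(4),"zmin",c[:,2].min().round(4),"top mean",t.mean(0).round(4),"rect",np.round(r[0],1),np.round(r[1],1),round(r[2],1))
# plate / stand from top
im,d=D["top"]["im"],D["top"]["d"]
def region(m,name,b):
    w=np.zeros_like(m); w[b[1]:b[3],b[0]:b[2]]=1; m=m&w
    c=cloud(P["top"],m,d); return c
allm=np.ones(d.shape,bool)
c=region(allm,"plate",(100,150,190,240)); s=c[(c[:,2]>.006)&(c[:,2]<.016)]
r=cv2.minAreaRect((s[:,:2]*1000).astype(np.float32)); print("plate",r,np.median(s[:,2]))
u=c[c[:,2]>.09]; print("high",u.round(3)[::12].tolist())
c=region(allm,"stand",(270,180,400,240)); s=c[(c[:,2]>.032)&(c[:,2]<.044)]
r=cv2.minAreaRect((s[:,:2]*1000).astype(np.float32)); print("stand",r,np.median(s[:,2]))
a=cv2.imread("pics/scene1.png")[115:200,270:360];b=cv2.imread("pics/top1.png")[155:235,105:185]
cv2.imwrite("pics/hk.png",np.hstack([cv2.resize(a,(400,400)),cv2.resize(b,(400,400))]))
E
```

```text
Traceback (most recent call last):
KeyError: 1
```

```bash
cat > m1.py <<'E'
from h import *
P={n:optics.camera_params(n) for n in("scene","top")}
D={n:np.load(f"{n}1.npz") for n in P}
box={"yellow":{"scene":(185,180,235,225),"top":(285,185,335,212)},"gate":{"scene":(295,120,335,160),"top":(110,165,165,225)}}
for k in box:
    for n in P:
        im,d=D[n]["im"],D[n]["d"]
        hsv=cv2.cvtColor(im,cv2.COLOR_RGB2HSV); lo,hi=((22,32) if k=="yellow" else (5,19))
        m=(hsv[...,0]>=lo)&(hsv[...,0]<=hi)&(hsv[...,1]>140)&(hsv[...,2]>90)
        b=box[k][n]; w=np.zeros_like(m); w[b[1]:b[3],b[0]:b[2]]=1; m&=w
        nc,lab,st,ce=cv2.connectedComponentsWithStats(m.astype(np.uint8))
        for i in range(1,nc):
            if st[i,4]<12: continue
            c=cloud(P[n],lab==i,d); t=c[c[:,2]>c[:,2].max()-.012]
            r=cv2.minAreaRect((t[:,:2]*1000).astype(np.float32))
            print(k,n,st[i],ce[i].round(1),"zmax",c[:,2].max().round(4),"zmin",c[:,2].min().round(4),"top mean",t.mean(0).round(4),"rect",np.round(r[0],1),np.round(r[1],1),round(r[2],1))
im,d=D["top"]["im"],D["top"]["d"]
def region(b):
    w=np.zeros(d.shape,bool); w[b[1]:b[3],b[0]:b[2]]=1
    return cloud(P["top"],w,d)
def rect(s): return cv2.minAreaRect((s[:,:2]*1000).astype(np.float32))
c=region((100,150,190,240)); s=c[(c[:,2]>.006)&(c[:,2]<.016)]
print("plate",rect(s),np.median(s[:,2]))
u=c[c[:,2]>.09]; print("high",u.round(3)[::12].tolist())
c=region((270,180,400,240)); s=c[(c[:,2]>.032)&(c[:,2]<.044)]
print("stand",rect(s),np.median(s[:,2]))
a=cv2.imread("pics/scene1.png")[115:200,270:360];b=cv2.imread("pics/top1.png")[155:235,105:185]
cv2.imwrite("pics/hk.png",np.hstack([cv2.resize(a,(400,400)),cv2.resize(b,(400,400))]))
E
python3 m1.py
```

```text
yellow scene [193 188  30  31 529] [207.6 202.5] zmax 0.1564 zmin 0.0126 top mean [ 0.4948 -0.1567  0.1518] rect [ 492.7 -155. ] [64.4 16.1] 83.0
yellow top [293 194  31  13 260] [308.3 200.2] zmax 0.1588 zmin 0.0059 top mean [ 0.4905 -0.1527  0.1545] rect [ 491.  -153.2] [64. 16.] 80.9
gate scene [307 130  20  17 167] [319.  137.8] zmax 0.1221 zmin -0.0002 top mean [0.5124 0.2531 0.1152] rect [516.6 247. ] [30.3 63.6] 57.5
gate top [125 179  15  24 159] [132.4 190. ] zmax 0.1223 zmin 0.0145 top mean [0.5165 0.2547 0.1166] rect [516.3 251. ] [24.2 53.4] 71.3
gate top [119 211   8   3  17] [122.7 212. ] zmax 0.0358 zmin 0.0306 top mean [0.4714 0.3035 0.0331] rect [471.4 303.5] [17.5  5.2] 89.2
plate ((511.2703552246094, 253.57247924804688), (247.4818572998047, 195.69073486328125), 8.705612182617188) 0.011148823169918998
high [[0.566, 0.252, 0.142], [0.561, 0.242, 0.145], [0.559, 0.235, 0.144], [0.556, 0.232, 0.147], [0.555, 0.233, 0.138], [0.553, 0.231, 0.136], [0.551, 0.253, 0.122], [0.549, 0.252, 0.119], [0.546, 0.244, 0.122], [0.544, 0.235, 0.121], [0.543, 0.237, 0.115], [0.541, 0.24, 0.112], [0.535, 0.256, 0.118], [0.533, 0.248, 0.115], [0.528, 0.256, 0.119], [0.526, 0.247, 0.115], [0.521, 0.256, 0.116], [0.519, 0.247, 0.117], [0.514, 0.255, 0.118], [0.509, 0.264, 0.117], [0.507, 0.255, 0.119], [0.502, 0.264, 0.116], [0.5, 0.257, 0.117], [0.498, 0.255, 0.116], [0.495, 0.252, 0.117], [0.493, 0.255, 0.116], [0.49, 0.26, 0.12], [0.486, 0.266, 0.144], [0.488, 0.247, 0.117], [0.484, 0.255, 0.136], [0.481, 0.261, 0.145], [0.479, 0.261, 0.142]]
stand ((477.3729248046875, -240.59300231933594), (270.407958984375, 34.2434196472168), 81.15072631835938) 0.03921480413288736
```

View pics/hk.png

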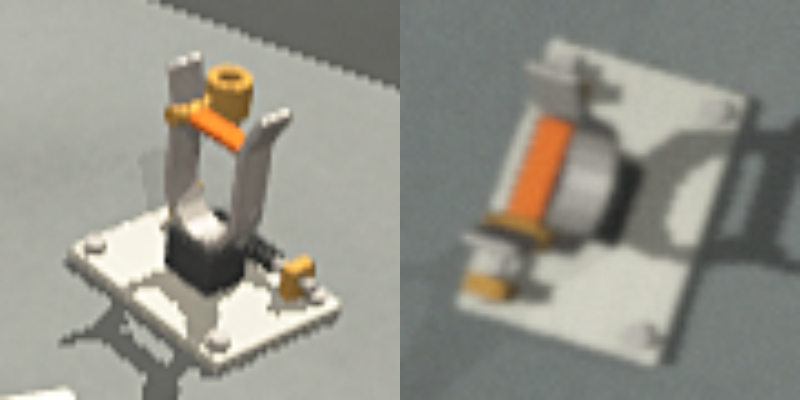

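The crops show the gate shut, with its hinge on the low-x strip. There is a brass bush behind or beside the hook at scene (322,134) and another brass bit at scene (336,174). I'll refine the plate and gate and check those bits.

```bash
cat > m2.py <<'E'
from h import *
P={n:optics.camera_params(n) for n in("scene","top")}
D={n:np.load(f"{n}1.npz") for n in P}
for n,b in (("top",(110,155,185,235)),("scene",(280,145,350,195))):
    im,d=D[n]["im"],D[n]["d"]; hsv=cv2.cvtColor(im,cv2.COLOR_RGB2HSV)
    o=np.zeros(d.shape,bool);o[b[1]:b[3],b[0]:b[2]]=1
    v,u=np.nonzero(o); o0,r=ray(P[n],np.c_[u,v]); pz=o0+r*d[v,u][:,None]
    white=(hsv[v,u,2]>165)&(hsv[v,u,1]<45)&(abs(pz[:,2]-.010)<.012)
    q=onplane(P[n],np.c_[u,v][white],.010); rc=cv2.minAreaRect((q[:,:2]*1000).astype(np.float32))
    print(n,white.sum(),rc)
    # bigger: high points by depth
Pt,Ps=P["top"],P["scene"]
print("bush tri hi",tri(Pt,(123,212),Ps,(322,134)),"lo",tri(Pt,(123,212),Ps,(336,174)))
for uv in((322,134),(336,174)): print(uv,"z0",onplane(Ps,uv,.015),"depth",D["scene"]["d"][uv[1]-2:uv[1]+3,uv[0]])
print("ring in top (60,235)",onplane(Pt,(60,235),.015))
def proj(p,X):
    c=p["world_to_cam"]@np.r_[X,1]; return p["mtx"][0,2]+p["mtx"][0,0]*c[0]/-c[2],p["mtx"][1,2]+p["mtx"][1,1]*c[1]/c[2]
print(proj(Ps,onplane(Pt,(60,235),.015)[0]))
# top-view rect of yellow top face & handle triangulation
print("yellow tri",)
import itertools
for n,b in (("top",(285,185,330,212)),("scene",(185,180,235,225))):
    im,d=D[n]["im"],D[n]["d"]; hsv=cv2.cvtColor(im,cv2.COLOR_RGB2HSV)
    m=(hsv[...,0]>=20)&(hsv[...,0]<=33)&(hsv[...,1]>120); w=np.zeros_like(m);w[b[1]:b[3],b[0]:b[2]]=1;m&=w
    v,u=np.nonzero(m); rc=cv2.minAreaRect(np.c_[u,v].astype(np.float32)); print(n,rc,cv2.boxPoints(rc).round(1).tolist())
    c=cloud(P[n],m,d); t=c[(c[:,2]>.150)&(c[:,2]<.158)]
    print(len(t),"top face mean",t.mean(0).round(4),cv2.minAreaRect((t[:,:2]*1000).astype(np.float32)),"ground-plane of top pix", )
E
python3 m2.py
```

```text
top 1030 ((519.2440185546875, 256.64208984375), (107.60227966308594, 148.37840270996094), 73.58448028564453)
scene 2049 ((509.5400085449219, 284.6112976074219), (227.6837615966797, 282.75286865234375), 35.962215423583984)
bush tri hi (array([0.48301659, 0.29127619, 0.10568406]), np.float64(0.04237869773591425)) lo (array([ 0.50536956,  0.35531023, -0.05955976]), np.float64(0.06533030764568758))
(322, 134) z0 [[0.41491935 0.46582639 0.015     ]] depth [1.2830263 1.2774614 1.277115  1.2819746 1.2813033]
(336, 174) z0 [[0.57330252 0.28033517 0.015     ]] depth [1.085064  1.0870472 1.0891954 1.0917667 1.0948099]
ring in top (60,235) [[0.41340323 0.46532427 0.015     ]]
(np.float64(321.5420027699404), np.float64(133.91774880123347))
yellow tri
top ((308.52313232421875, 200.3496856689453), (31.70392417907715, 9.503575325012207), 8.746162414550781) [[292.1000061035156, 202.60000610351562], [293.6000061035156, 193.1999969482422], [324.8999938964844, 198.10000610351562], [323.5, 207.5]]
200 top face mean [ 0.4906 -0.1534  0.1547] ((490.9602966308594, -153.85711669921875), (65.34005737304688, 15.839591026306152), 80.86956024169922) ground-plane of top pix
scene ((208.30001831054688, 202.09999084472656), (19.230182647705078, 35.329872131347656), 63.43495178222656) [[188.1999969482422, 201.39999389648438], [219.8000030517578, 185.60000610351562], [228.39999389648438, 202.8000030517578], [196.8000030517578, 218.60000610351562]]
168 top face mean [ 0.4938 -0.1558  0.1536] ((492.74786376953125, -154.95774841308594), (64.2846908569336, 16.08555030822754), 83.008056640625) ground-plane of top pix
```

The bush is only a ring on the bench, well clear of the hook. The heights agree with the text: grip top at 0.154 m and plate sides of 148 x 108 mm. Next is a helper to work out moves and project the wrist view.

```bash
cat > go.py <<'E'
import sys
from h import *
from scipy.spatial.transform import Rotation as R
# go.py x y z yawdeg : shift in tool axes (cm) and turn so TCP is there with tool y along yawdeg (mod 180)
s=readout.sense(); q=s["tool_rot"]; T=R.from_quat(q[[1,2,3,0]]).as_matrix()
x,y,z,a=map(float,sys.argv[1:5])
sh=T.T@(np.array([x,y,z])-s["tcp_pos"])*100
ya=np.degrees(np.arctan2(T[1,1],T[0,1])); dy=(a-ya+90)%180-90
print("shift cm",sh.round(2),"yaw rad",round(-np.radians(dy),3),"q",s["q"].round(2),"t",round(s["t"],2),"tilt",T[:,2].round(3))
E
python3 go.py 0.492 -0.154 0.24 -8.85
python3 - <<'E'
from h import *
# white look-alikes: nearest high points around yellow
P=optics.camera_params("top");d=np.load("top1.npz")["d"];m=np.zeros(d.shape,bool);m[125:215,250:345]=1
c=cloud(P,m,d);c=c[c[:,2]>.09];a=np.radians(-8.85);r=(c[:,:2]-[.492,-.154])@np.array([[np.cos(a),-np.sin(a)],[np.sin(a),np.cos(a)]])
k=(r[:,0]>.015);print("white in handle frame x min",r[k].min(0),r[k].max(0),"z max",c[k,2].max(), "x min within |y|<.05",r[k&(abs(r[:,1])<.05)][:,0].min())
E
```

```text
shift cm [ 37.57 -27.17  -2.63] yaw rad -0.966 q [-1.22  0.49  1.35 -0.    1.3  -0.1 ] t 0.1 tilt [-0.     0.001 -1.   ]
white in handle frame x min [ 0.0745603 -0.0419952] [0.14970361 0.12503119] z max 0.15114049263424723 x min within |y|<.05 0.08802018275986383
```

```bash
python3 -m inch '[[6,-4.3,-2.6,-0.18,-0.1],[12,-8.7,-2.6,-0.36,-0.1],[18,-13,-2.6,-0.54,-0.1],[24,-17.4,-2.6,-0.72,-0.1],[28,-20,-2.6,-0.9,-0.1]]' 20; python3 go.py 0.492 -0.154 0.24 -8.85
```

```text
t: 0.72
tcp_pos: [0.4203, -0.2893, 0.2397]
tool_rot: [-0.0, 0.779, 0.627, 0.0]
ft_force: [1.2, -0.2, -0.8]
opening: 0.552
gripper_force: 0.0
shift cm [14.75  4.13 -0.02] yaw rad -0.06 q [-0.72  0.31  1.59  0.    1.25 -0.51] t 0.72 tilt [-0.  0. -1.]
```

```bash
python3 -m inch '[[5,1,0,-0.06,-0.1],[11,3,0,-0.06,-0.1],[11,3,0,-0.06,-0.1],[11,3,0,-0.06,-0.1]]'; python3 go.py 0.492 -0.154 0.24 -8.85
python3 - <<'E'
from h import *
s,im,d,p=grab("wrist");save("pics/w1.png",im);np.savez("w1.npz",im=im,d=d,pos=s["tcp_pos"],q=s["tool_rot"])
E
```

```text
t: 1.23
tcp_pos: [0.4729, -0.1904, 0.2396]
tool_rot: [-0.0, 0.761, 0.649, -0.0]
ft_force: [-0.8, -0.0, -0.2]
opening: 0.548
gripper_force: 0.0
shift cm [ 3.9   1.31 -0.04] yaw rad -0.005 q [-0.5   0.3   1.59 -0.    1.25 -0.34] t 1.23 tilt [-0. -0. -1.]
```

View pics/w1.png

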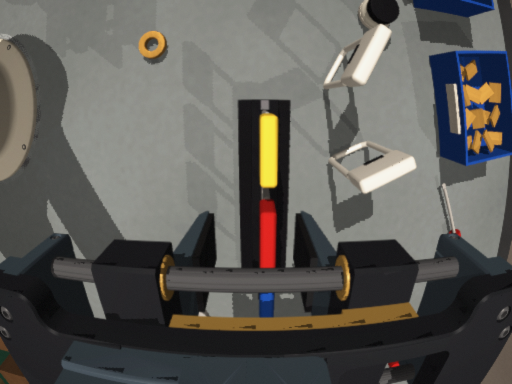

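The wrist view shows the yellow grip at (268,150), lined up between the fingers, with red just before it at (267,230). I'll measure it from this view.

```bash
cat >> h.py <<'E'
from scipy.spatial.transform import Rotation as Rot
def wray(p,uv,pos,q):
    K=p["mtx"];H=p["hand_eye"];uv=np.atleast_2d(uv).astype(float)
    a=(uv-[K[0,2],K[1,2]])/K[0,0];t=np.hypot(*a.T)+1e-12;s=np.sin(t)/t
    c=np.c_[a[:,0]*s,-a[:,1]*s,-np.cos(t)]
    T=Rot.from_quat(np.array(q)[[1,2,3,0]]).as_matrix()
    return T@H[:3,3]+pos,c@H[:3,:3].T@T.T
def wplane(p,uv,pos,q,z):
    o,d=wray(p,uv,pos,q);return o+d*((z-o[2])/d[:,2])[:,None]
def wcloud(p,m,d,pos,q):
    v,u=np.nonzero(m&(d>0));o,r=wray(p,np.c_[u,v],pos,q)
    K=p["mtx"];t=np.hypot(u-K[0,2],v-K[1,2])/K[0,0]
    return o+r*(d[v,u]/np.cos(t))[:,None]
def mask(im,lo,hi,b,s=130,v=80):
    h=cv2.cvtColor(im,cv2.COLOR_RGB2HSV);m=(h[...,0]>=lo)&(h[...,0]<=hi)&(h[...,1]>s)&(h[...,2]>v)
    w=np.zeros_like(m);w[b[1]:b[3],b[0]:b[2]]=1;return m&w
E
python3 - <<'E'
from h import *
f=np.load("w1.npz");p=optics.camera_params("wrist");im,d,pos,q=f["im"],f["d"],f["pos"],f["q"]
m=mask(im,20,33,(240,95,300,200))
c=wcloud(p,m,d,pos,q);t=c[(c[:,2]>.148)&(c[:,2]<.162)];r=cv2.minAreaRect((t[:,:2]*1000).astype(np.float32));print("depth",len(t),len(c),np.median(t[:,2]),r)
v,u=np.nonzero(m);g=wplane(p,np.c_[u,v],pos,q,.154);print("plane",cv2.minAreaRect((g[:,:2]*1000).astype(np.float32)))
m=mask(im,110,179,(250,195,300,265))|mask(im,0,6,(250,195,300,265))
v,u=np.nonzero(m);g=wplane(p,np.c_[u,v],pos,q,.154);print("red",cv2.minAreaRect((g[:,:2]*1000).astype(np.float32)))
E
```

```text
depth 1272 1379 0.15231079967908817 ((492.0172119140625, -153.44662475585938), (65.45135498046875, 15.545357704162598), 81.82231903076172)
plane ((491.6283874511719, -151.6521759033203), (65.75440216064453, 16.048538208007812), 81.7696762084961)
red ((479.7777404785156, -229.167724609375), (68.63429260253906, 15.934525489807129), 81.27787017822266)
```

```bash
python3 go.py 0.492 -0.153 0.24 -8.4; python3 -m inch '[[3.9,1.3,0,0,-0.1],[3.9,1.3,0,0,-0.1],[3.9,1.3,0,0,-0.1]]'; python3 go.py 0.492 -0.153 0.118 -8.4
```

```text
shift cm [ 4.06  1.3  -0.03] yaw rad -0.014 q [-0.5   0.3   1.59 -0.    1.25 -0.34] t 1.27 tilt [-0. -0. -1.]
t: 1.65
tcp_pos: [0.4917, -0.1551, 0.2398]
tool_rot: [0.0, 0.762, 0.648, -0.0]
ft_force: [0.3, -0.6, 0.4]
opening: 0.55
gripper_force: 0.0
shift cm [ 0.22  0.   12.18] yaw rad -0.014 q [-0.42  0.31  1.58 -0.    1.25 -0.26] t 1.65 tilt [-0. -0. -1.]
```

```bash
python3 -m inch '[[0.2,0,4,-0.014,-0.1],[0.2,0,8,-0.014,-0.1],[0.2,0,11,-0.014,-0.1],[0.2,0,12.2,-0.014,-0.1],[0.2,0,12.2,-0.014,-0.1]]'; python3 -m inch '[[0,0,0,0,1],[0,0,0,0,1],[0,0,0,0,1],[0,0,0,0,1],[0,0,0,0,1]]' 40; python3 go.py 0.492 -0.153 0.29 -8.4
```

```text
t: 2.28
tcp_pos: [0.4921, -0.1527, 0.1177]
tool_rot: [-0.0, 0.757, 0.653, -0.0]
ft_force: [0.1, -0.5, 1.1]
opening: 0.554
gripper_force: 0.0
t: 2.9
tcp_pos: [0.4927, -0.152, 0.1181]
tool_rot: [0.0, 0.757, 0.654, 0.0]
ft_force: [-0.4, 0.5, 5.9]
opening: 0.174
gripper_force: 40.0
shift cm [ -0.11  -0.04 -17.19] yaw rad 0.001 q [-0.42  0.46  1.73  0.    0.95 -0.27] t 2.9 tilt [ 0.001 -0.    -1.   ]
```

Grip holds at 40 N with a 16 mm opening. Lifting straight up.

```bash
python3 -m inch '[[0,0,-2,0,1],[0,0,-5,0,1],[0,0,-9,0,1],[0,0,-14,0,1],[0,0,-18,0,1]]'; python3 -m inch '[[0,0,0,0,1]]'; python3 go.py 0.5265 0.2545 0.30 -16.4
python3 - <<'E'
from h import *
s,im,d,p=grab("wrist");m=mask(im,20,33,(150,60,400,330));v,u=np.nonzero(m);print(len(u),u.mean() if len(u) else 0,v.mean() if len(u) else 0)
s,im,d,p=grab("top");m=mask(im,22,32,(240,150,340,230));v,u=np.nonzero(m);print(len(u),u.mean(),v.mean(),onplane(p,(u.mean(),v.mean()),.335))
E
```

```text
t: 3.52
tcp_pos: [0.4923, -0.152, 0.2997]
tool_rot: [0.0, 0.757, 0.654, 0.0]
ft_force: [0.1, 0.1, -0.6]
opening: 0.172
gripper_force: 40.0
t: 3.65
tcp_pos: [0.4936, -0.1525, 0.3005]
tool_rot: [0.002, 0.757, 0.654, 0.001]
ft_force: [0.3, 0.2, -0.9]
opening: 0.172
gripper_force: 40.0
shift cm [ 4.075e+01 -2.660e+00 -2.000e-02] yaw rad 0.14 q [-0.42  0.26  1.48 -0.    1.4  -0.27] t 3.65 tilt [ 0.005 -0.002 -1.   ]
2898 254.41235334713596 242.83885438233264
0 nan nan [[nan nan nan]]<stdin>:3: RuntimeWarning: Mean of empty slice.
  ret = ret.dtype.type(ret / rcount)
```

```bash
python3 -m inch '[[4,-0.3,0,0.03,1],[9,-0.6,0,0.06,1],[14.5,-1,0,0.1,1],[20,-1.4,0,0.14,1],[25,-1.8,0,0.14,1]]'; python3 -m inch '[[2,0.2,0,0,1],[2,0.2,0,0,1],[2,0.2,0,0,1]]'; python3 go.py 0.5265 0.2545 0.30 -16.4
python3 - <<'E'
from h import *
s,im,d,p=grab("wrist");save("pics/w2.png",im);np.savez("w2.npz",im=im,d=d,pos=s["tcp_pos"],q=s["tool_rot"])
E
```

```text
t: 4.38
tcp_pos: [0.5101, 0.0997, 0.2961]
tool_rot: [-0.001, 0.801, 0.599, -0.001]
ft_force: [0.6, -0.7, -1.2]
opening: 0.171
gripper_force: 40.0
t: 4.75
tcp_pos: [0.5183, 0.1155, 0.2971]
tool_rot: [-0.0, 0.801, 0.599, -0.001]
ft_force: [0.3, 0.2, -0.6]
opening: 0.17
gripper_force: 40.0
shift cm [13.57 -3.14 -0.3 ] yaw rad -0.0 q [ 0.11  0.29  1.45 -0.    1.41  0.39] t 4.75 tilt [-0.001 -0.001 -1.   ]
```

View pics/w2.png

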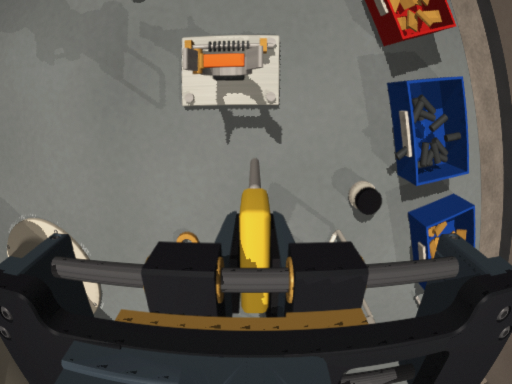

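The wrist view shows the held yellow handle at (255,240). The hook plate at (231,70) is square to the tool, with the orange gate at (221,60).

```bash
python3 - <<'E'
from h import *
f=np.load("w2.npz");p=optics.camera_params("wrist");im,d,pos,q=f["im"],f["d"],f["pos"],f["q"]
rect=lambda g:cv2.minAreaRect((g[:,:2]*1000).astype(np.float32))
m=mask(im,5,14,(180,45,285,75),150);v,u=np.nonzero(m)
n,l,st,ce=cv2.connectedComponentsWithStats(m.astype(np.uint8));i=1+st[1:,4].argmax();m=l==i;v,u=np.nonzero(m)
print("gate",st[i],ce[i],"plane",rect(wplane(p,np.c_[u,v],pos,q,.115)))
c=wcloud(p,m,d,pos,q);t=c[(c[:,2]>.105)&(c[:,2]<.13)];print(len(t),np.median(t,0),rect(t))
h=cv2.cvtColor(im,cv2.COLOR_RGB2HSV);w=np.zeros(d.shape,bool);w[30:112,170:290]=1
m=w&(h[...,2]>185)&(h[...,1]<40)
n,l,st,ce=cv2.connectedComponentsWithStats(m.astype(np.uint8));i=1+st[1:,4].argmax();v,u=np.nonzero(l==i)
c=wcloud(p,l==i,d,pos,q);print("plate z",np.median(c[:,2]),st[i],rect(wplane(p,np.c_[u,v],pos,q,.010)))
# held handle: yellow top centre
m=mask(im,20,33,(235,185,275,320));c=wcloud(p,m,d,pos,q);t=c[c[:,2]>.33];print("grip",np.median(t,0),rect(t))
# grey link bottom bar end near (255,170): points with z<.26 near
m=np.zeros(d.shape,bool);m[150:188,245:265]=1;c=wcloud(p,m,d,pos,q);c=c[(c[:,2]>.15)];print("link",c.min(0) if len(c) else 0,c.max(0) if len(c) else 0,np.median(c,0),len(c))
E
```

```text
gate [203  53  41  15 554] [223.10108303  59.91155235] plane ((521.4959716796875, 254.27017211914062), (16.212188720703125, 46.89213943481445), 73.7583236694336)
552 [0.52175366 0.25446316 0.11358965] ((521.44970703125, 254.73519897460938), (16.21046257019043, 47.236289978027344), 73.95050811767578)
plate z 0.008898594969707796 [ 182   36   97   68 1373] ((520.2952880859375, 255.5616455078125), (104.89060974121094, 147.01632690429688), 72.90923309326172)
grip [0.52137472 0.12609054 0.33142692] ((519.0238647460938, 115.7886962890625), (66.91654968261719, 14.420065879821777), 73.5625228881836)
link [0.52314097 0.14242403 0.19845576] [0.53099393 0.1473263  0.28984859] [0.52785543 0.14634019 0.26063575] 296
```

```bash
python3 go.py 0.5275 0.2535 0.29 -16.4; python3 -m inch '[[5,-1,0,0,1],[10,-2.3,0.2,0,1],[13.5,-3.1,0.4,0,1],[13.5,-3.1,0.4,0,1],[13.5,-3.1,0.4,0,1]]'; python3 -m inch '[[0,0,0,0,1],[0,0,0,0,1]]'; python3 go.py 0.5275 0.2535 0.235 -16.4
```

```text
shift cm [13.51 -3.04  0.73] yaw rad -0.001 q [ 0.11  0.29  1.45 -0.    1.41  0.39] t 4.8 tilt [-0.001 -0.    -1.   ]
t: 5.42
tcp_pos: [0.527, 0.2536, 0.2937]
tool_rot: [0.0, 0.801, 0.599, -0.0]
ft_force: [-0.9, -0.6, -0.6]
opening: 0.173
gripper_force: 40.0
t: 5.68
tcp_pos: [0.5271, 0.2539, 0.294]
tool_rot: [0.0, 0.801, 0.599, 0.0]
ft_force: [0.2, 0.0, -1.2]
opening: 0.176
gripper_force: 40.0
shift cm [-0.03  0.05  5.9 ] yaw rad -0.001 q [ 0.35  0.37  1.33 -0.    1.44  0.63] t 5.67 tilt [ 0. -0. -1.]
```

Above the mouth. I'll lower to just above the gate and look before pressing.

```bash
python3 -m inch '[[0,0,2,0,1],[0,0,4,0,1],[0,0,5.6,0,1],[0,0,5.6,0,1],[0,0,5.6,0,1]]'
python3 - <<'E'
from h import *
s,a,d,p=grab("scene");s2,b,d2,p2=grab("top")
a=cv2.resize(a[60:200,250:390],(400,400),interpolation=cv2.INTER_CUBIC);b=cv2.resize(b[140:240,90:190],(400,400));save("pics/c3.png",np.hstack([a,b]))
E
```

```text
t: 6.3
tcp_pos: [0.5273, 0.2549, 0.2385]
tool_rot: [0.0, 0.801, 0.599, 0.0]
ft_force: [1.5, 0.4, -0.6]
opening: 0.169
gripper_force: 40.0
```

View pics/c3.png

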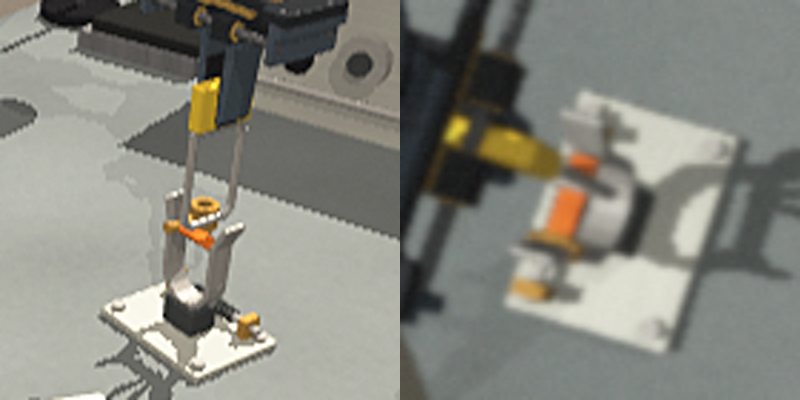

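The link bar hangs over the gate between the two strips (left crop 210,215; right crop 585,180). Pressing down in steps.

```bash
python3 -m inch '[[0,0,1,0,1],[0,0,2,0,1],[0,0,3,0,1],[0,0,4,0,1],[0,0,4.5,0,1]]'; python3 -m inch '[[0,0,0.7,0,1],[0,0,1.4,0,1],[0,0,2.1,0,1],[0,0,2.8,0,1],[0,0,2.8,0,1]]'
```

```text
t: 7.02
tcp_pos: [0.5268, 0.2547, 0.192]
tool_rot: [-0.0, 0.801, 0.599, -0.0]
ft_force: [0.1, 0.3, 3.1]
opening: 0.173
gripper_force: 40.0
t: 7.65
tcp_pos: [0.5263, 0.2546, 0.164]
tool_rot: [-0.0, 0.801, 0.599, -0.001]
ft_force: [0.8, 0.5, -0.3]
opening: 0.172
gripper_force: 40.0
```

```bash
python3 -m inch '[[0,0,0.3,0,1],[0,0,0.6,0,1],[0,0,0.6,0,1],[0,0,0.6,0,1]]'
python3 - <<'E'
from h import *
s,a,d,p=grab("scene");s2,b,d2,p2=grab("top")
a=cv2.resize(a[100:200,270:370],(400,400),interpolation=cv2.INTER_CUBIC);b=cv2.resize(b[140:240,90:190],(400,400));save("pics/c4.png",np.hstack([a,b]))
E
```

```text
t: 8.15
tcp_pos: [0.5269, 0.2548, 0.1589]
tool_rot: [0.0, 0.801, 0.599, 0.0]
ft_force: [0.5, 0.5, -0.7]
opening: 0.168
gripper_force: 40.0
```

View pics/c4.png

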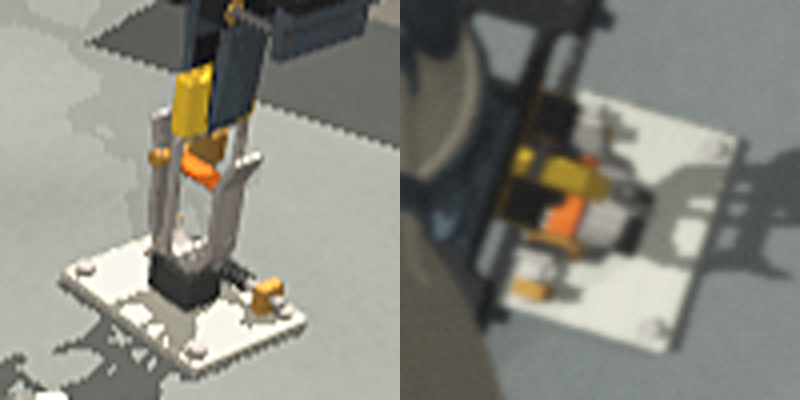

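The gate is level again (left crop 205,170), through the link and above its bottom bar, and the force is back to zero. I'll set it down a little further, open and withdraw.

```bash
python3 -m inch '[[0,0,0.2,0,1],[0,0,0.35,0,1],[0,0,0.35,0,0],[0,0,0.35,0,-0.2],[0,0,0.35,0,-0.2]]'; python3 -m inch '[[0,0,0,0,-0.2],[0,0,0,0,-0.2],[0,0,-1,0,-0.2],[0,0,-3,0,-0.2],[0,0,-6,0,-0.2]]'; python3 -m inch '[[0,0,-5,0,-0.2],[0,0,-10,0,-0.2],[-5,0,-12,0,-0.2],[-10,0,-12,0,-0.2],[-10,0,-12,0,-0.2]]'; python3 -m inch '[[0,0,0,0,-0.2],[-5,0,0,0,-0.2],[-10,0,0,0,-0.2],[-10,0,0,0,-0.2],[-10,0,0,0,-0.2]]'
python3 - <<'E'
from h import *
s,a,d,p=grab("scene");s2,b,d2,p2=grab("top")
save("pics/s5.png",a)
a2=cv2.resize(a[90:200,265:375],(400,400),interpolation=cv2.INTER_CUBIC);b=cv2.resize(b[140:240,90:190],(400,400));save("pics/c5.png",np.hstack([a2,b]))
c4=cv2.resize(a,(400,300));e=cv2.imread("pics/c5.png");o=np.zeros((600,800,3),np.uint8);o[:300,:400]=c4[:,:,::-1];o[300:,:400]=cv2.resize(e[:,400:],(400,300));o[:400,400:]=e[:,:400];cv2.imwrite("pics/f5.png",o)
E
```

```text
t: 8.88
tcp_pos: [0.527, 0.2548, 0.1554]
tool_rot: [0.0, 0.801, 0.599, 0.0]
ft_force: [-0.1, -0.4, 1.3]
opening: 0.473
gripper_force: 0.0
t: 9.5
tcp_pos: [0.5266, 0.2547, 0.2161]
tool_rot: [-0.0, 0.801, 0.599, -0.0]
ft_force: [0.2, 0.5, -0.1]
opening: 0.599
gripper_force: 0.0
t: 10.12
tcp_pos: [0.4979, 0.1566, 0.3367]
tool_rot: [0.0, 0.801, 0.598, 0.0]
ft_force: [0.0, -0.1, 0.1]
opening: 0.603
gripper_force: 0.0
t: 10.75
tcp_pos: [0.471, 0.0637, 0.3354]
tool_rot: [-0.0, 0.801, 0.599, 0.0]
ft_force: [0.1, -0.4, -0.4]
opening: 0.599
gripper_force: 0.0
```

View pics/f5.png

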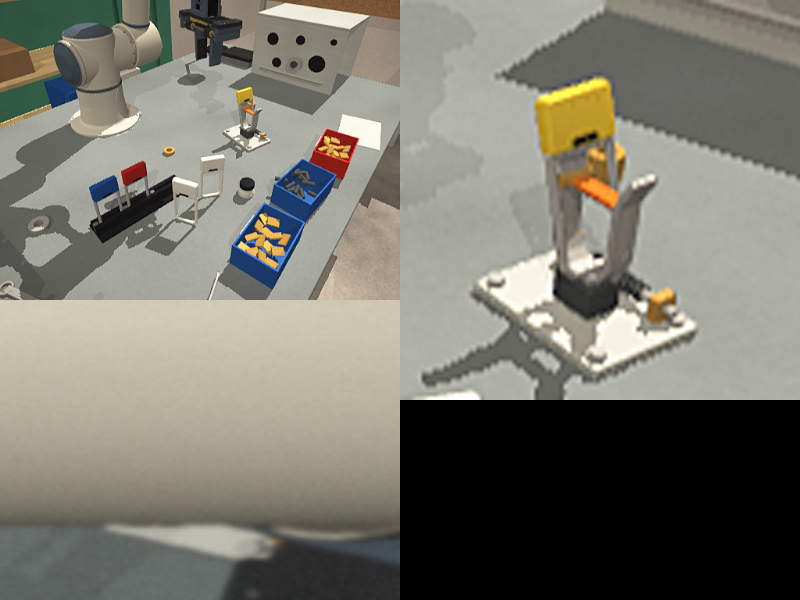

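The handle leans against the back strip (575,115 in the crop) with the gate closed through its link. Red and blue are still standing. I'll check that it has settled, then hand in.

```bash
cat > y.py <<'E'
from h import *
s,im,d,p=grab("scene");m=mask(im,20,33,(295,100,350,150));v,u=np.nonzero(m);print(s["t"],len(u),u.mean(),v.mean())
E
python3 y.py; python3 -m inch '[[0,0,0,0,-0.2],[0,0,0,0,-0.2],[0,0,0,0,-0.2],[0,0,0,0,-0.2],[0,0,0,0,-0.2]]' >/dev/null; python3 y.py; python3 -c "
from cell import hand_in; print(hand_in())"
```

```text
10.85 335 312.85671641791043 121.4776119402985
11.525 336 312.9047619047619 121.50595238095238
the job is handed in; nothing more can be done
None
```

The yellow handle is clipped into the snap hook with the gate shut above its bar. It was released and stayed still, red and blue were left standing, and the job was handed in at about 11.5 s.

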